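Stack the bearing pack and gauge its cap

TASK

Put the bearing pack together in the pin nest: first the tall housing, then the spacer ring, then the flat cap with its ringed punch mark up, each lying flat on the one below between the four pins. Then take the dial gauge out of its wooden block and, holding it upright, set its tip gently on the punch mark so that the plunger is pressed about half-way in. Finish while holding the gauge there: do not let go of it or put it down.

Things in the scene. Friction and masses are not known exactly. Their poses are not given: they have to be found in the camera images.
- nest: Assembly nest, fixed: dark steel plate 112 x 112 x 15 mm with four bright upright pins, 8 mm thick, at x, y = +-23.7 mm, tops 67 mm above the table (last 9 mm taper). Origin: centre of the plate's underside; x, y along its edges, z up. The 56 mm parts fit between the pins with 1.5 mm all round; on all four sides a 39 mm gap between pins lets fingers that close along x or y reach down to the plate.
- housing_center (a point): Bearing housing, loose steel ring, 56 mm outside, 25 mm bore, 24 mm tall (the tallest of the three pack parts, with a groove round it), 0.22 kg, lying flat on the table; the point is its centre, half-way up (12 mm above its underside). z is its axis.
- spacer_center (a point): Spacer ring, loose steel, 56 mm outside, 36 mm bore, 12 mm tall, 0.10 kg, lying flat on the table; the point is its centre, half-way up (6 mm above its underside). z is its axis.
- cap_center (a point): End cap, loose solid steel disc, 56 mm across, 10 mm thick, 0.15 kg, lying flat on the table with its marked side up; the point is its centre, half-way up (5 mm above its underside). z is its axis, up out of the marked side.
- cap_mark (a point): The punch mark on the cap's top face: a dark dot 4 mm across inside a dark scribed ring 9.6 mm across, 13 mm off the cap's centre along the cap's x. The point lies on the top face.
- gauge_block_top (a point): Wooden block, fixed, 74 x 74 x 56 mm, standing on a 6 mm brown hardboard sheet, with a 15 mm hole 52 mm deep in its top; the gauge stands upright in it. The point is the centre of the hole's mouth, on the block's top; z up.
- gauge_grip (a point): Dial gauge, 0.26 kg: ridged grip on top (upright cylinder 22 mm thick, 48 mm tall), dial case below (54 mm across, 22 thick, axis x, dial on -x, its top 28 mm below this point), collar resting on the block, 12 mm stem, thin plunger. The point: grip's centre, 94 mm above the collar's underside; z up along the plunger, whose tip when out is 139 mm below this point. Lift it 50 mm to clear the block.
- gauge_tip (a point): Lowest point of the gauge's ball-ended plunger (ball 6 mm across); it moves with the plunger.
- plunger (a joint): How far the gauge's plunger is pressed in, in m: 0 fully out, 0.010 fully in. A spring pushes it out with 1.6 N at 0 and 0.4 N more for each mm (3.6 N half-way).
Things that resemble listed ones, but are neither listed nor needed, are in the scene too. Leave any green look-alike of the part that bears cap_center alone.

How it is judged (in metres and radians):
On the way, in this order (a step that is already met when the one before it is completed fails the run):
1. the housing lies flat on the nest's plate between the four pins (horizontal distance between housing_center and nest below 0.005 m and z of housing_center in the frame of nest between 0.024 and 0.03 m and angle between housing_center's own z axis and vertical below 0.08 rad), for 0.2 s.
2. the spacer ring lies flat on the housing between the pins (all of step 1 and horizontal distance between spacer_center and nest below 0.005 m and z of spacer_center in the frame of nest between 0.042 and 0.048 m and angle between spacer_center's own z axis and vertical below 0.08 rad), for 0.2 s.
3. the cap lies flat on the spacer, mark up, between the pins, and is let go (all of step 2 and horizontal distance between cap_center and nest below 0.005 m and z of cap_center in the frame of nest between 0.053 and 0.059 m and angle between cap_center's own z axis and vertical below 0.08 rad and contact force between the fingers and cap below 0.1 N), for 0.2 s.
4. the gauge is held clear of its wooden block (z of gauge_tip in the frame of gauge_block_top above 0.002 m and contact force between the fingers and gauge above 1 N), for 0.1 s.
At the end, for the whole second after the job is handed in: Pack stacked in the nest: each part within 5 mm of centre, 3 mm of its height, 0.08 rad of flat, mark up. Gauge still gripped, upright within 0.12 rad, still, touching only cap and fingers; tip within 5 mm of the mark, plunger in 2.5 to 7.5 mm, 1 to 8 N (all of step 3 and contact force between gauge and cap between 1 and 8 N and contact force between the fingers and gauge above 1 N and horizontal distance between gauge_tip and cap_mark below 0.005 m and angle between gauge_grip's own z axis and vertical below 0.12 rad and value of joint plunger between 0.0025 and 0.0075 m and contact force between gauge and nest below 0.1 N and contact force between gauge and gauge_block below 0.1 N and linear speed of gauge below 0.02 m/s); the arm keeps its last pose, push and grip.
It fails at once if the gauge is pushed on the cap with more than 15 N (contact force between gauge and cap above 15 N).
It also fails if it takes over 64 s, if anything falls off the work surface, if the arm or the gripper's body presses on something with over 40 N, if the wrist force passes 120 N, or if a joint passes its speed limit or range.

ROBOT

A 7-joint arm with a two-finger parallel gripper is mounted at the origin on a cart in front of the work surface, level with it; the furniture and walls round the work are solid. World frame = base frame: x ahead of the robot, y to its left, z up, the work surface at z = 0. Lengths are in m, angles in degrees, forces in N, time in s.
With the tool pointing down it reaches from about 0.425 to 0.875 m from the base axis. Payload 4.7 kg.
Tool frame: the origin (TCP) lies at the very end of the fingers, on their centre line; the grasp point (between the pads) lies manip.tcp_to_grasp behind it (manip.tcp_to_grasp is the distance from the TCP to the grasp point, in m); z points along the fingers, y is the line along which they close (so a half turn about z gives the same grasp; the last joint's range is limited). The gripper opens to 87 mm and grips with 3 to 60 N. Pads are 19 mm wide; open, the fingers measure 117 mm over their backs; the gripper's body (75 mm by 190 mm) begins 51 mm behind the grasp point.
Start: joints at [-71.442, 18.392, -4.016, 83.108, 1.295, 78.541, -3.26], TCP at [0.198, 0.619, 0.223] pointing down, gripper open.
Joint ranges: [-163.93, 163.93], [-17.29, 119.83], [-79.2, 71.16], [3.27, 140.29], [-89.18, 269.18], [5.43, 117.66], [-154.24, 154.24]. Speed limits (degrees/s): [147.25, 147.25, 180, 180, 180, 180, 180].

INTERFACE

Orientations are given as [roll, pitch, yaw] about the fixed x, y, z axes, in that order (R = Rz(yaw) Ry(pitch) Rx(roll)).
In Python, from cell import manip, viewer gives the robot as it stands.
- The arm moves only by the tool servo_tool, never from a script. Its argument "moves" is a list of rows, each an object of numbers: "ax", "ay", "az": the turn, a rotation vector about the tool's x, y, z in degrees; "x", "y", "z": the shift along the tool's x, y, z in cm; "grip": the closure, from 0 (fully open) to 1 (shut). In form: [{"ax": .., "ay": .., "az": .., "x": .., "y": .., "z": .., "grip": ..}, ...]. A call has 1 to 20 rows; each row shifts and turns the commanded pose from where the row before left it, along the tool's axes as they then stand; what a row does not reach is not made up. A row lasts 1/10 s, in which the tool goes at most 50 mm and 8.59 degrees, less where a joint would pass 70% of its speed; a pose out of reach is approached as far as the arm can. A call is refused whole if a number of a shift passes 5 or a number of a turn 8.59, either way. A call with a gripper value outside its range is refused whole. The fingers move at their own pace and stop on an object; "force" is the grip in N (left out, the last holds). Time passes only in rows, so rows that do not move let the fingers close. It gives the time, the measured TCP pose, the force, the opening and the grip force at its end, in the units of the state.
- manip.sense(): the state, without advancing time (a new reading comes with each control period).
- viewer.capture(name): name is "scene" or "top"; returns the picture (384x512x3 uint8, red, green, blue); there is no depth.
- viewer.camera_params(name): a dict with "fx", "fy", "cx", "cy" (pixels), "k1" (the pictures are not rectified: a ray, as slopes to the right and down, at radius r is drawn at 1 + k1 r^2 times it, then the intrinsics apply), "camera_from_world" (4x4, takes a point from world to camera coordinates). Camera axes: x right, y up, looking along -z (the intrinsics and any distortion apply to the point x, -y, -z); pixel columns grow to the right and rows downward; lengths in m; the calibration is good to about 2 mm. A picture is of the moment at which its call begins. camera_params takes no time and is no camera call.
- manip.job_done(): hands the job in; it is judged then, once.
The state is a dict: "t": time; "q": joint angles; "dq": joint speeds; "joint_efforts": joint torques, N m; "tool_pos": TCP position; "tool_rot": TCP orientation; "contact_force": force on the tool from outside, world axes, zero at the start; "torque": the same for the moment, N m; "width": opening from 0.0 (shut) to 1.0 (fully open); "finger_force": force on a finger pad.
Only numpy, scipy, OpenCV 4.12 (cv2) and the standard library are available. Lean on these libraries where they do the work, as an engineer would, in place of code of your own. Each camera call takes 0.05 s, during which the arm holds its last target. There are 200 camera calls.

## Working session

There is one attempt and no reset: what is moved stays moved. The work goes in short steps, Python scripts to look and compute and a tool call to move; the robot and the scene stay as the last step left them, time stands still between calls to the robot, and variables do not carry over. Pictures are saved under pics/ and viewed, at most 10 in all, crops included, and the job is handed in when it is done.

Besides the shell and the picture viewer there is one more tool, called after ">>>" as name([rows], argument=value, ...), one row to a line, values as JSON. servo_tool: Moves the arm, as the interface text tells. Its arguments: {"type":"object","properties":{"moves":{"type":"array","items":{"type":"object","properties":{"ax":{"type":"number"},"ay":{"type":"number"},"az":{"type":"number"},"x":{"type":"number"},"y":{"type":"number"},"z":{"type":"number"},"grip":{"type":"number"}}}},"force":{"type":"number"}},"required":["moves"]}

```bash
ls; mkdir -p pics
python3 - <<'E'
from cell import manip, viewer
import cv2, numpy as np
for n in("scene","top"):
    im=viewer.capture(n); cv2.imwrite(f"pics/{n}0.png",cv2.resize(im[:,:,::-1],(800,600),interpolation=cv2.INTER_CUBIC)); np.save(f"pics/{n}0.npy",im)
    p=viewer.camera_params(n);print(n,p)
print(manip.sense(),manip.tcp_to_grasp)
E
```

```text
pics
scene {'fx': 469.8104471704378, 'fy': 469.8104471704378, 'cx': 258.9191983137524, 'cy': 193.21288728784432, 'k1': -0.1453017958261315, 'camera_from_world': array([[ 0.83376615, -0.55182076,  0.0181069 , -0.43398244],
       [ 0.388763  ,  0.61005147,  0.69043503, -0.24306247],
       [-0.39204253, -0.56862206,  0.72316776, -1.13276892],
       [ 0.        ,  0.        ,  0.        ,  1.        ]])}
top {'fx': 358.8199010766973, 'fy': 358.8199010766973, 'cx': 250.8681315391862, 'cy': 198.23672450826413, 'k1': -0.11023981439143338, 'camera_from_world': array([[-2.90739242e-02, -9.99577264e-01, -2.10327381e-05,
        -1.18900329e-02],
       [ 9.95935597e-01, -2.89697964e-02,  8.52821012e-02,
        -5.22665676e-01],
       [-8.52466587e-02,  2.45853810e-03,  9.96356845e-01,
        -1.00291988e+00],
       [ 0.00000000e+00,  0.00000000e+00,  0.00000000e+00,
         1.00000000e+00]])}
{'t': 0.1, 'q': array([-71.44259196,  18.4365721 ,  -4.01411231,  83.16879377,
         1.29481668,  78.54148885,  -3.25915474]), 'dq': array([ 0.03022617, -0.12953974, -0.04852337, -0.05676382, -0.05497511,
        0.02251287, -0.0338768 ]), 'joint_efforts': array([-4.79899563e-05, -4.92576742e+01, -4.05505160e-01, -3.13399386e+01,
       -6.41000387e-02,  3.94914486e-02,  6.53603661e-05]), 'tool_pos': array([0.19806338, 0.61855607, 0.22154303]), 'tool_rot': array([-1.79898363e+02,  5.78667582e-03,  1.62251673e+02]), 'contact_force': array([-0.27238796, -0.44234065, -1.31096467]), 'torque': array([0.02833367, 0.08119159, 0.00039225]), 'finger_force': 0.0, 'width': 0.998467120578292} 0.0187
```

View pics/scene0.png

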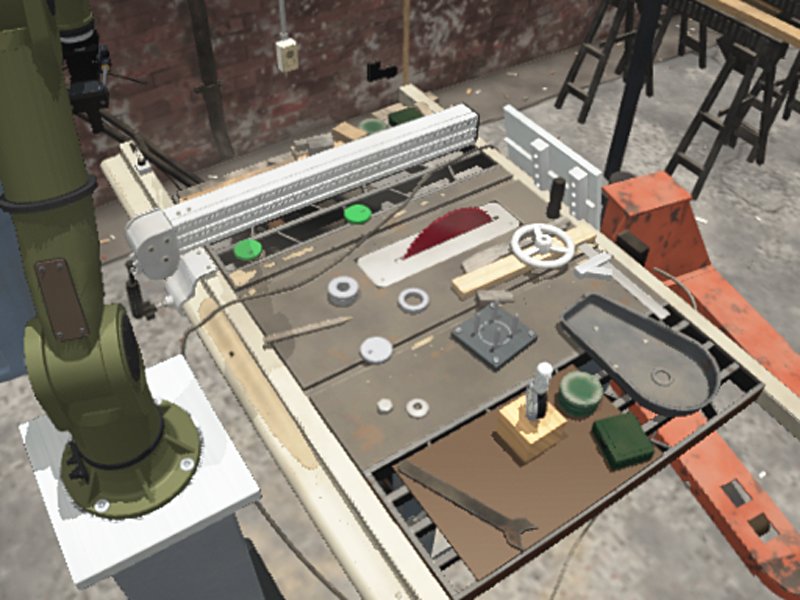

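View pics/top0.png

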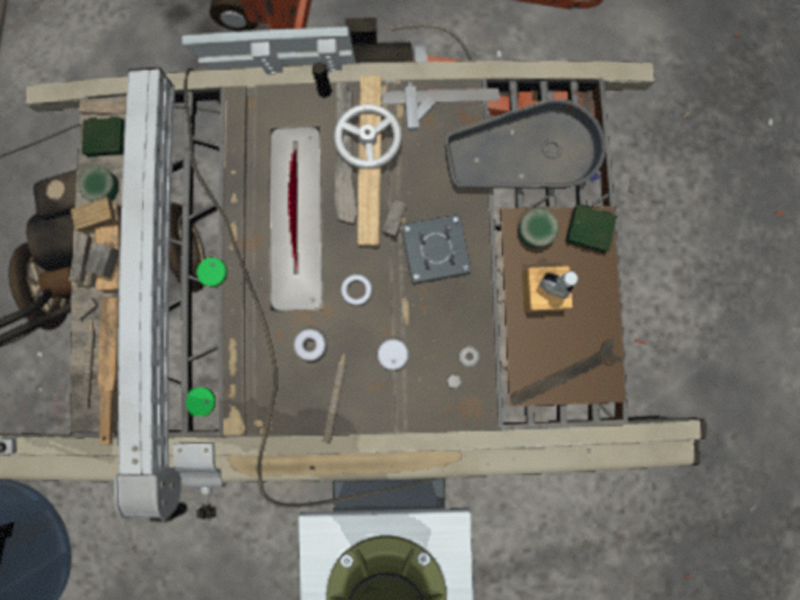

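```bash
cat > h.py <<'E'
import numpy as np, cv2
from scipy.optimize import minimize, brute
from cell import manip, viewer
P={n:viewer.camera_params(n) for n in("scene","top")}
def proj(n,X):
    p=P[n]; X=np.atleast_2d(X); C=X@p["camera_from_world"][:3,:3].T+p["camera_from_world"][:3,3]
    s=np.c_[C[:,0]/-C[:,2],-C[:,1]/-C[:,2]]; s=s*(1+p["k1"]*(s**2).sum(1))[:,None]
    return np.c_[p["fx"]*s[:,0]+p["cx"],p["fy"]*s[:,1]+p["cy"]]
def unproj(n,uv,z):
    p=P[n]; d=np.array([(uv[0]-p["cx"])/p["fx"],(uv[1]-p["cy"])/p["fy"]]); s=d.copy()
    for _ in range(20): s=d/(1+p["k1"]*(s@s))
    R=p["camera_from_world"][:3,:3]; t=p["camera_from_world"][:3,3]
    r=R.T@np.array([s[0],-s[1],-1]); c=-R.T@t
    return c+r*(z-c[2])/r[2]
def gray(im): return cv2.GaussianBlur(cv2.cvtColor(im,cv2.COLOR_RGB2GRAY).astype(np.float32),(0,0),.6)
def samp(g,uv): return cv2.remap(g,uv[:,0].astype(np.float32)[:,None],uv[:,1].astype(np.float32)[:,None],cv2.INTER_LINEAR)[:,0]
A=np.linspace(0,2*np.pi,90,endpoint=False); CS=np.c_[np.cos(A),np.sin(A)]
def ring(c,r,z): return np.c_[np.array(c)+r*CS,np.full(90,z)]
def fitring(g,n,c0,z,r,bore=None,span=.012,d=.0022):
    def f(c):
        s=np.mean(np.clip(samp(g,proj(n,ring(c,r-d,z)))-samp(g,proj(n,ring(c,r+d,z))),0,60))
        if bore: s+=np.mean(np.clip(samp(g,proj(n,ring(c,bore+d,z)))-samp(g,proj(n,ring(c,bore-d,z))),0,60))
        return -s
    c=brute(f,[(v-span,v+span) for v in c0],Ns=25,finish=None)
    o=minimize(f,c,method="Nelder-Mead",options=dict(initial_simplex=c+np.array([[0,0],[.001,0],[0,.001]])));return o.x,-o.fun
E
cat > m.py <<'E'
from h import *
I={n:np.load(f"pics/{n}0.npy") for n in P}; s=512/800
seeds={"housing":(310,345,.024,.028,.0125),"spacer":(356,290,.012,.028,.018),"cap":(392,354,.010,.028,None)}
for k,(u,v,z,r,b) in seeds.items():
    c=unproj("top",(u*s,v*s),z)[:2]
    for n in P: print(k,n,*fitring(gray(I[n]),n,c,z,r,b))
H=.056; t=np.linspace(-.9,.9,30)
def sq(c,w,h,z):
    L=np.concatenate([np.c_[t*h,0*t+h],np.c_[t*h,0*t-h],np.c_[0*t+h,t*h],np.c_[0*t-h,t*h]])
    R=np.array([[np.cos(w),-np.sin(w)],[np.sin(w),np.cos(w)]]); return np.c_[L@R.T+c,np.full(len(L),z)]
c0=unproj("top",(436*s,248*s),.015)[:2]
for n in P:
    g=gray(I[n])
    f=lambda q:-np.mean(np.clip(samp(g,proj(n,sq(q[:2],q[2],H+.003,.015)))-samp(g,proj(n,sq(q[:2],q[2],H-.003,.015))),-10,40))
    q=brute(f,[(c0[0]-.012,c0[0]+.012),(c0[1]-.012,c0[1]+.012),(-.1,.35)],Ns=19,finish=None)
    o=minimize(f,q,method="Nelder-Mead",options=dict(initial_simplex=q+np.array([[0,0,0],[.001,0,0],[0,.001,0],[0,0,.02]])));print("nest",n,o.x,np.degrees(o.x[2]),-o.fun)
print("grip top",unproj("top",(571*s,279*s),.062+.094+.024), "scene",unproj("scene",(544*s,368*s),.18))
a=cv2.resize(I["top"][150:240,180:300],(720,540),interpolation=cv2.INTER_CUBIC); cv2.imwrite("pics/tc.png",a[:,:,::-1])
a=cv2.resize(I["scene"][175:295,205:365],(800,600),interpolation=cv2.INTER_CUBIC); cv2.imwrite("pics/sc.png",a[:,:,::-1])
E
python3 m.py
```

```text
housing scene [0.46314219 0.12409124] 107.17820739746094
housing top [0.46370908 0.12619608] 112.74972534179688
spacer scene [0.56322636 0.03716319] 102.80013275146484
spacer top [0.56404979 0.03915872] 115.4754638671875
cap scene [ 0.44135085 -0.02738875] 55.58101272583008
cap top [ 0.44204868 -0.02506618] 55.18548583984375
nest scene [ 0.62543084 -0.12435432  0.16964071] 9.719696978893253 22.904386520385742
nest top [ 0.62921378 -0.10053176  0.15552669] 8.911022817868496 5.927908420562744
grip top [ 0.5489239  -0.30947326  0.18      ] scene [ 0.54994918 -0.31051602  0.18      ]
```

View pics/tc.png

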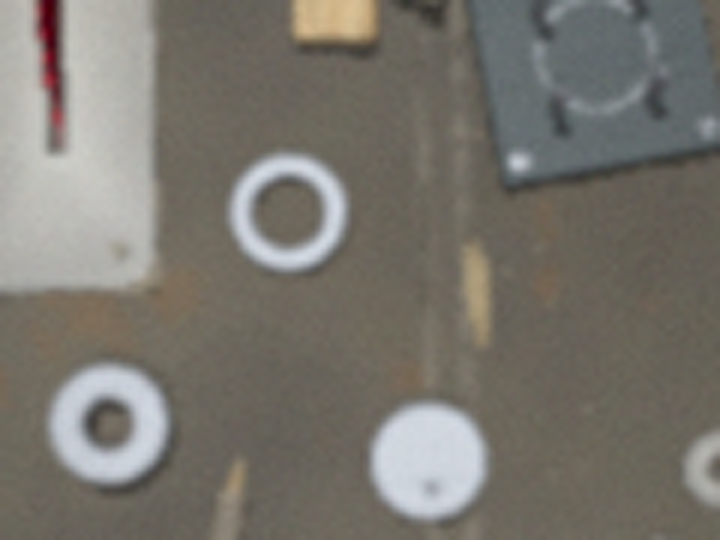

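View pics/sc.png

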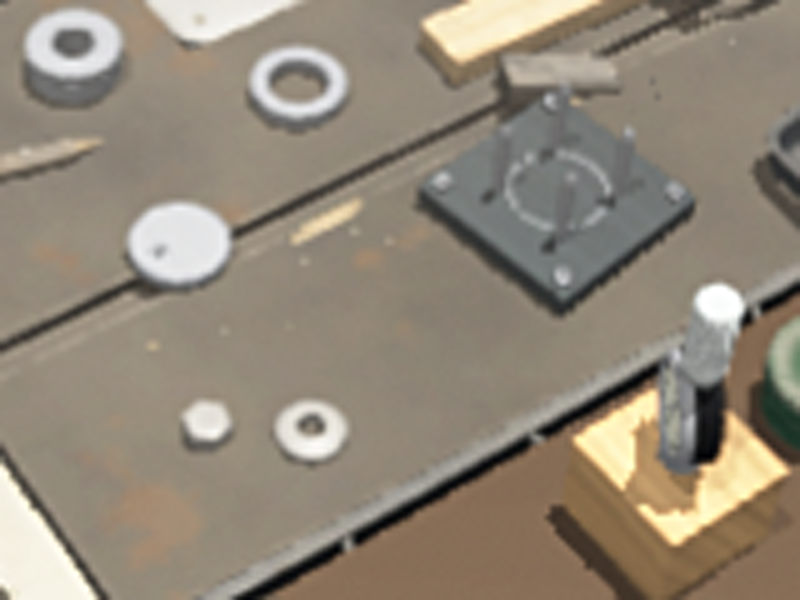

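```bash
cat > m2.py <<'E'
from h import *
exec(open("m.py").read().split("seeds=")[0].split("\n",1)[1])
u=lambda n,X,Y,x0,y0,k,z:unproj(n,((X+.5)/k-.5+x0,(Y+.5)/k-.5+y0),z)
T=lambda X,Y,z:u("top",X,Y,180,150,6,z); S=lambda X,Y,z:u("scene",X,Y,205,175,5,z)
print("nest ring",T(600,55,.015),S(559,190,.015)); print("mark",T(431,487,.01),S(159,250,.01))
print("bolts S",[S(*q,.017)[:2].round(4) for q in((553,100),(442,181),(676,191),(562,276))],"pins",[S(*q,.067)[:2].round(4) for q in((628,135),(504,130),(570,177),(556,95))])
print("grip top S",S(719,303,.18))
t=np.linspace(-.9,.9,30)
def sq(c,w,h,z):
    L=np.concatenate([np.c_[t*h,0*t+h],np.c_[t*h,0*t-h],np.c_[0*t+h,t*h],np.c_[0*t-h,t*h]])
    R=np.array([[np.cos(w),-np.sin(w)],[np.sin(w),np.cos(w)]]); return np.c_[L@R.T+c,np.full(len(L),z)]
c0=S(559,190,.015)[:2]
for n in P:
    im=I[n].astype(np.float32); g=cv2.GaussianBlur(im[:,:,2]-im[:,:,0],(0,0),.6)
    f=lambda q:-np.mean(np.clip(samp(g,proj(n,sq(q[:2],q[2],.053,.015)))-samp(g,proj(n,sq(q[:2],q[2],.059,.015))),-10,30))
    q=brute(f,[(c0[0]-.012,c0[0]+.012),(c0[1]-.012,c0[1]+.012),(-.1,.35)],Ns=19,finish=None)
    o=minimize(f,q,method="Nelder-Mead",options=dict(initial_simplex=q+np.array([[0,0,0],[.001,0,0],[0,.001,0],[0,0,.02]])));print("nest",n,o.x,np.degrees(o.x[2]),-o.fun)
E
python3 m2.py
```

```text
nest ring [ 0.63561886 -0.11401286  0.015     ] [ 0.63743445 -0.11340836  0.015     ]
mark [ 0.42942515 -0.02596173  0.01      ] [ 0.42914515 -0.02653652  0.01      ]
bolts S [array([ 0.6763, -0.0583]), array([ 0.5851, -0.074 ]), array([ 0.6911, -0.1509]), array([ 0.5992, -0.1642])] pins [array([ 0.6606, -0.1355]), array([ 0.6059, -0.0962]), array([ 0.6149, -0.1423]), array([ 0.6461, -0.0908])]
grip top S [ 0.55100676 -0.31011573  0.18      ]
nest scene [ 0.63505104 -0.11748276  0.15867827] 9.091595127632953 12.520649909973145
nest top [ 0.63591449 -0.11149782  0.15706965] 8.999428000476875 17.719358444213867
```

>>> servo_tool([
  {"z":-2,"az":-6.69,"grip":0},
  {"z":-2,"az":-6.69},
  {"z":-2,"az":-6.69},
  {"z":-2,"az":-6.69},
  {"x":-1.16,"y":-3.3},
  {"x":-1.16,"y":-3.3},
  {"x":-1.16,"y":-3.3},
  {"x":-1.16,"y":-3.3},
  {"x":-1.16,"y":-3.3},
  {"x":-1.16,"y":-3.3},
  {"x":-1.16,"y":-3.3},
  {"x":-1.16,"y":-3.3},
  {"x":-1.16,"y":-3.3},
  {"x":-1.16,"y":-3.3},
  {"x":-1.16,"y":-3.3},
  {"x":-1.16,"y":-3.3},
  {"x":-1.16,"y":-3.3},
  {"x":-1.16,"y":-3.3},
  {"x":-1.16,"y":-3.3},
  {"x":-1.16,"y":-3.3},
], force=20)

```text
validation failed for argument at $.mo...
```

```bash
cat > go.py <<'E'
import sys,numpy as np
from cell import manip
s=manip.sense(); p=np.array(s["tool_pos"]); r=s["tool_rot"]; 
print("t",round(s["t"],2),"pos",p.round(4),"rot",np.round(r,2),"w",round(s["width"]*87,2),"ff",round(s["finger_force"],2),"F",s["contact_force"].round(1),"q7",round(s["q"][6]))
from scipy.spatial.transform import Rotation as R
if len(sys.argv)>3:
    d=np.array([float(a) for a in sys.argv[1:4]])-p
    print("tool d cm",(R.from_euler("xyz",r,degrees=True).inv().apply(d)*100).round(2))
    if len(sys.argv)>4: 
        y=float(sys.argv[4]); print("yaw d az",round((r[2]-y+180)%360-180,2))
        print("err rotvec at yaw",(R.from_euler("xyz",r,degrees=True).inv()*R.from_euler("xyz",[180,0,y],degrees=True)).as_rotvec(degrees=True).round(2),"d in new frame",(R.from_euler("xyz",[180,0,y],degrees=True).inv().apply(d)*100).round(2))
E
python3 go.py .4637 .1262 .03 189
```

```text
t 0.1 pos [0.1981 0.6186 0.2215] rot [-1.7990e+02  1.0000e-02  1.6225e+02] w 86.87 ff 0.0 F [-0.3 -0.4 -1.3] q7 -3
tool d cm [-40.31 -38.76  19.23]
yaw d az -26.75
err rotvec at yaw [-1.000e-01 -2.000e-02 -2.675e+01] d in new frame [-18.53 -52.78  19.15]
```

>>> servo_tool([
  {"ax":0,"ay":0,"az":-6.69,"x":0,"y":0,"z":-2,"grip":0},
  {"ax":0,"ay":0,"az":-6.69,"x":0,"y":0,"z":-2,"grip":0},
  {"ax":0,"ay":0,"az":-6.69,"x":0,"y":0,"z":-2,"grip":0},
  {"ax":0,"ay":0,"az":-6.69,"x":0,"y":0,"z":-2,"grip":0},
], force=20)

```text
t: 0.5
tool_pos: [0.1981, 0.6187, 0.3027]
tool_rot: [-179.9, -0.0, -170.7]
contact_force: [0.3, -0.2, 0.1]
width: 0.999
finger_force: 0.0
```

>>> servo_tool([
  {"ax":0,"ay":0,"az":0,"x":-1.16,"y":-3.3,"z":0,"grip":0},
  {"ax":0,"ay":0,"az":0,"x":-1.16,"y":-3.3,"z":0,"grip":0},
  {"ax":0,"ay":0,"az":0,"x":-1.16,"y":-3.3,"z":0,"grip":0},
  {"ax":0,"ay":0,"az":0,"x":-1.16,"y":-3.3,"z":0,"grip":0},
  {"ax":0,"ay":0,"az":0,"x":-1.16,"y":-3.3,"z":0,"grip":0},
  {"ax":0,"ay":0,"az":0,"x":-1.16,"y":-3.3,"z":0,"grip":0},
  {"ax":0,"ay":0,"az":0,"x":-1.16,"y":-3.3,"z":0,"grip":0},
  {"ax":0,"ay":0,"az":0,"x":-1.16,"y":-3.3,"z":0,"grip":0},
  {"ax":0,"ay":0,"az":0,"x":-1.16,"y":-3.3,"z":0,"grip":0},
  {"ax":0,"ay":0,"az":0,"x":-1.16,"y":-3.3,"z":0,"grip":0},
  {"ax":0,"ay":0,"az":0,"x":-1.16,"y":-3.3,"z":0,"grip":0},
  {"ax":0,"ay":0,"az":0,"x":-1.16,"y":-3.3,"z":0,"grip":0},
  {"ax":0,"ay":0,"az":0,"x":-1.16,"y":-3.3,"z":0,"grip":0},
  {"ax":0,"ay":0,"az":0,"x":-1.16,"y":-3.3,"z":0,"grip":0},
  {"ax":0,"ay":0,"az":0,"x":-1.16,"y":-3.3,"z":0,"grip":0},
  {"ax":0,"ay":0,"az":0,"x":-1.16,"y":-3.3,"z":0,"grip":0},
])

```text
t: 2.1
tool_pos: [0.4644, 0.1252, 0.3023]
tool_rot: [180.0, -0.0, -171.0]
contact_force: [1.1, 0.0, 0.4]
width: 0.999
finger_force: 0.0
```

```bash
python3 go.py .4637 .1262 .01 189
```

```text
t 2.1 pos [0.4644 0.1252 0.3023] rot [ 1.8000e+02 -2.0000e-02 -1.7098e+02] w 86.92 ff 0.0 F [1.1 0.  0.4] q7 79
tool d cm [ 0.05  0.11 29.23]
yaw d az 0.02
err rotvec at yaw [ 0.   -0.02  0.02] d in new frame [ 0.06  0.11 29.23]
```

>>> servo_tool([
  {"ax":0,"ay":0,"az":0,"x":0.05,"y":0.1,"z":3.7,"grip":0},
  {"ax":0,"ay":0,"az":0,"x":0,"y":0,"z":3.7,"grip":0},
  {"ax":0,"ay":0,"az":0,"x":0,"y":0,"z":3.7,"grip":0},
  {"ax":0,"ay":0,"az":0,"x":0,"y":0,"z":3.7,"grip":0},
  {"ax":0,"ay":0,"az":0,"x":0,"y":0,"z":3.7,"grip":0},
  {"ax":0,"ay":0,"az":0,"x":0,"y":0,"z":3.7,"grip":0},
  {"ax":0,"ay":0,"az":0,"x":0,"y":0,"z":3.7,"grip":0},
  {"ax":0,"ay":0,"az":0,"x":0,"y":0,"z":1.9,"grip":0},
  {"ax":0,"ay":0,"az":0,"x":0,"y":0,"z":1.7,"grip":0},
  {"ax":0,"ay":0,"az":0,"x":0,"y":0,"z":0,"grip":0},
  {"ax":0,"ay":0,"az":0,"x":0,"y":0,"z":0,"grip":1},
  {"ax":0,"ay":0,"az":0,"x":0,"y":0,"z":0,"grip":1},
  {"ax":0,"ay":0,"az":0,"x":0,"y":0,"z":0,"grip":1},
  {"ax":0,"ay":0,"az":0,"x":0,"y":0,"z":0,"grip":1},
  {"ax":0,"ay":0,"az":0,"x":0,"y":0,"z":0,"grip":1},
])

```text
t: 3.6
tool_pos: [0.4639, 0.1277, 0.0081]
tool_rot: [180.0, 0.1, -171.0]
contact_force: [-0.7, -0.2, 2.3]
width: 0.636
finger_force: 20.1
```

```bash
python3 go.py
cat > tops.py <<'E'
from h import *
import sys
k=sys.argv[1]; seed=[float(a) for a in sys.argv[2:4]]
z,r,b={"housing":(.024,.028,.0125),"spacer":(.012,.028,.018),"cap":(.010,.028,None)}[k]
for n in P: print(n,*fitring(gray(viewer.capture(n)),n,seed,z,r,b,span=.008))
E
python3 tops.py housing .4637 .1262
```

```text
t 3.6 pos [0.4639 0.1277 0.0081] rot [ 1.7998e+02  6.0000e-02 -1.7099e+02] w 55.33 ff 20.07 F [-0.7 -0.2  2.3] q7 85
scene [0.46046891 0.12553307] 24.735057830810547
top [0.47610195 0.13141885] 6.789981365203857
```

>>> servo_tool([
  {"ax":0,"ay":0,"az":0,"x":0,"y":0,"z":0,"grip":0},
  {"ax":0,"ay":0,"az":0,"x":0,"y":0,"z":0,"grip":0},
  {"ax":0,"ay":0,"az":0,"x":0,"y":0,"z":0,"grip":0},
  {"ax":0,"ay":0,"az":7.5,"x":0,"y":0,"z":0,"grip":0},
  {"ax":0,"ay":0,"az":7.5,"x":0,"y":0,"z":0,"grip":0},
  {"ax":0,"ay":0,"az":7.5,"x":0,"y":0,"z":0,"grip":0},
  {"ax":0,"ay":0,"az":7.5,"x":0,"y":0,"z":0,"grip":0},
  {"ax":0,"ay":0,"az":7.5,"x":0,"y":0,"z":0,"grip":0},
  {"ax":0,"ay":0,"az":7.5,"x":0,"y":0,"z":0,"grip":0},
  {"ax":0,"ay":0,"az":7.5,"x":0,"y":0,"z":0,"grip":0},
  {"ax":0,"ay":0,"az":7.5,"x":0,"y":0,"z":0,"grip":0},
  {"ax":0,"ay":0,"az":7.5,"x":0,"y":0,"z":0,"grip":0},
  {"ax":0,"ay":0,"az":7.5,"x":0,"y":0,"z":0,"grip":0},
  {"ax":0,"ay":0,"az":7.5,"x":0,"y":0,"z":0,"grip":0},
  {"ax":0,"ay":0,"az":7.5,"x":0,"y":0,"z":0,"grip":0},
  {"ax":0,"ay":0,"az":0,"x":0,"y":0,"z":0,"grip":0},
  {"ax":0,"ay":0,"az":0,"x":0,"y":0,"z":0,"grip":1},
  {"ax":0,"ay":0,"az":0,"x":0,"y":0,"z":0,"grip":1},
  {"ax":0,"ay":0,"az":0,"x":0,"y":0,"z":0,"grip":1},
  {"ax":0,"ay":0,"az":0,"x":0,"y":0,"z":0,"grip":1},
])

```text
t: 5.7
tool_pos: [0.4636, 0.1275, 0.0076]
tool_rot: [180.0, -0.0, 99.1]
contact_force: [0.0, 0.4, -0.3]
width: 0.723
finger_force: 0.0
```

```bash
python3 go.py .6358 -.1125 .10 99
```

```text
t 5.7 pos [0.4636 0.1275 0.0076] rot [ 1.800e+02 -1.000e-02  9.905e+01] w 62.9 ff 0.0 F [ 0.   0.4 -0.3] q7 -2
tool d cm [-26.41  13.23  -9.24]
yaw d az 0.05
err rotvec at yaw [ 0.   -0.01  0.05] d in new frame [-26.4   13.26  -9.24]
```

>>> servo_tool([
  {"ax":0,"ay":0,"az":0,"x":0,"y":0,"z":0,"grip":1},
  {"ax":0,"ay":0,"az":0,"x":0,"y":0,"z":0,"grip":1},
  {"ax":0,"ay":0,"az":0,"x":0,"y":0,"z":-1,"grip":1},
  {"ax":0,"ay":0,"az":0,"x":0,"y":0,"z":-2.5,"grip":1},
  {"ax":0,"ay":0,"az":0,"x":0,"y":0,"z":-2.5,"grip":1},
  {"ax":0,"ay":0,"az":0,"x":0,"y":0,"z":-2.5,"grip":1},
  {"ax":0,"ay":0,"az":0,"x":-2.64,"y":1.32,"z":0,"grip":1},
  {"ax":0,"ay":0,"az":0,"x":-2.64,"y":1.32,"z":0,"grip":1},
  {"ax":0,"ay":0,"az":0,"x":-2.64,"y":1.32,"z":0,"grip":1},
  {"ax":0,"ay":0,"az":0,"x":-2.64,"y":1.32,"z":0,"grip":1},
  {"ax":0,"ay":0,"az":0,"x":-2.64,"y":1.32,"z":0,"grip":1},
  {"ax":0,"ay":0,"az":0,"x":-2.64,"y":1.32,"z":0,"grip":1},
  {"ax":0,"ay":0,"az":0,"x":-2.64,"y":1.32,"z":0,"grip":1},
  {"ax":0,"ay":0,"az":0,"x":-2.64,"y":1.32,"z":0,"grip":1},
  {"ax":0,"ay":0,"az":0,"x":-2.64,"y":1.32,"z":0,"grip":1},
  {"ax":0,"ay":0,"az":0,"x":-2.64,"y":1.32,"z":0,"grip":1},
  {"ax":0,"ay":0,"az":0,"x":0,"y":0,"z":0,"grip":1},
  {"ax":0,"ay":0,"az":0,"x":0,"y":0,"z":0,"grip":1},
], force=35)

```text
t: 7.5
tool_pos: [0.6347, -0.1132, 0.0924]
tool_rot: [-179.9, -0.0, 98.9]
contact_force: [-0.2, 0.7, -2.6]
width: 0.634
finger_force: 35.0
```

```bash
python3 go.py .6358 -.1125 .09 99
python3 - <<'E'
from h import *
for n in P:
    im=viewer.capture(n); np.save(f"pics/{n}1.npy",im)
    c=proj(n,[.636,-.113,.07])[0].astype(int); k=5; a=im[max(0,c[1]-45):c[1]+45,c[0]-40:c[0]+40]; print(n,c)
    cv2.imwrite(f"pics/{n}1.png",cv2.resize(a,None,fx=k,fy=k,interpolation=cv2.INTER_CUBIC)[:,:,::-1])
a=[cv2.imread(f"pics/{n}1.png") for n in P]; cv2.imwrite("pics/both1.png",np.hstack(a)); print(np.hstack(a).shape)
E
```

```text
t 7.5 pos [ 0.6347 -0.1132  0.0924] rot [-1.7993e+02 -1.0000e-02  9.8920e+01] w 55.18 ff 35.0 F [-0.2  0.7 -2.6] q7 30
tool d cm [0.05 0.12 0.24]
yaw d az -0.08
err rotvec at yaw [-0.07 -0.01 -0.08] d in new frame [0.05 0.12 0.24]
scene [318 199]
top [280 154]
(450, 800, 3)
```

View pics/both1.png

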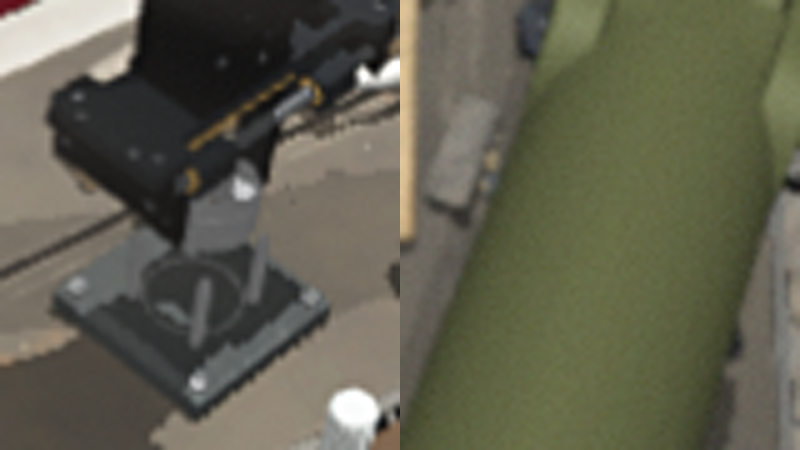

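```bash
cat > m3.py <<'E'
from h import *
c0=np.array([.636,-.113])
def rot(w): return np.array([[np.cos(w),-np.sin(w)],[np.sin(w),np.cos(w)]])
K=np.array([[1,1],[1,-1],[-1,1],[-1,-1]])
for n in P:
    g=gray(np.load(f"pics/{n}0.npy"))
    def f(q):
        c=q[:2]; B=np.c_[K*q[3]@rot(q[2]).T+c,np.full(4,.016)]
        s=samp(g,proj(n,B)).mean()-np.mean([samp(g,proj(n,B+np.r_[.007*d,0])).mean() for d in CS[::9]])
        m=np.abs((np.degrees(A-q[2])-45+45)%90-45)<180
        s2=samp(g,proj(n,ring(c,q[4],.015))).mean()-.5*samp(g,proj(n,ring(c,q[4]+.005,.015))).mean()-.5*samp(g,proj(n,ring(c,q[4]-.005,.015))).mean()
        return -(s+2*s2)
    best=None
    for dx in(-.004,0,.004):
        for dy in(-.004,0,.004):
            for a in(.044,.047):
                q=np.r_[c0+[dx,dy],.157,a,.020]; o=minimize(f,q,method="Nelder-Mead",options=dict(maxiter=3000,initial_simplex=q+np.vstack([np.zeros(5),np.diag([.002,.002,.03,.002,.002])])))
                if best is None or o.fun<best.fun: best=o
    print("nest",n,best.x.round(4),best.fun)
# housing held, scene
n="scene"; g=gray(np.load("pics/scene1.npy")); cam=-P[n]["camera_from_world"][:3,:3].T@P[n]["camera_from_world"][:3,3]
tc=np.array([.6347,-.1132]); az=np.arctan2(*(cam[:2]-tc)[::-1]); print("cam az",np.degrees(az))
m=np.abs((A-az+np.pi)%(2*np.pi)-np.pi)<np.radians(55)
for zb in (.0838,.0848,.0858):
    def f(c):
        a=samp(g,proj(n,ring(c,.0265,zb)+[0,0,.002])[m])
        b=samp(g,proj(n,ring(c,.0295,zb)-[0,0,.002])[m]); return -np.mean(np.clip(a-b,-20,50))
    c=brute(f,[(v-.01,v+.01) for v in tc],Ns=41,finish=None); print("held",zb,c,f(c),f(tc))
a=np.load("pics/scene1.npy")[154:244,278:358]; a=cv2.resize(a,None,fx=7,fy=7,interpolation=cv2.INTER_CUBIC)
d=lambda X,col:[cv2.circle(a,tuple(int(v) for v in ((q-[278,154]+.5)*7)),1,col,-1) for q in proj(n,X)]
d(ring(tc,.028,.0848),(255,0,0)); d(ring(tc,.028,.1088),(255,0,0))
for h,col in((.067,(0,255,0)),(.015,(255,255,0))): d(np.c_[K*.0237@rot(.157).T+c0,np.full(4,h)],col)
cv2.imwrite("pics/ov1.png",a[:,:,::-1])
E
python3 m3.py
```

```text
nest scene [ 0.6373 -0.1115  0.1604  0.0461  0.0278] -67.18559265136719
nest top [ 0.6368 -0.1113  0.1646  0.0465  0.0277] -79.54429626464844
cam az -135.01577782571462
held 0.0838 [ 0.6447 -0.1177] -19.744955 -10.543405
held 0.0848 [ 0.6437 -0.1187] -19.663134 -9.227562
held 0.0858 [ 0.6432 -0.1192] -19.701561 -7.7141633
```

View pics/ov1.png

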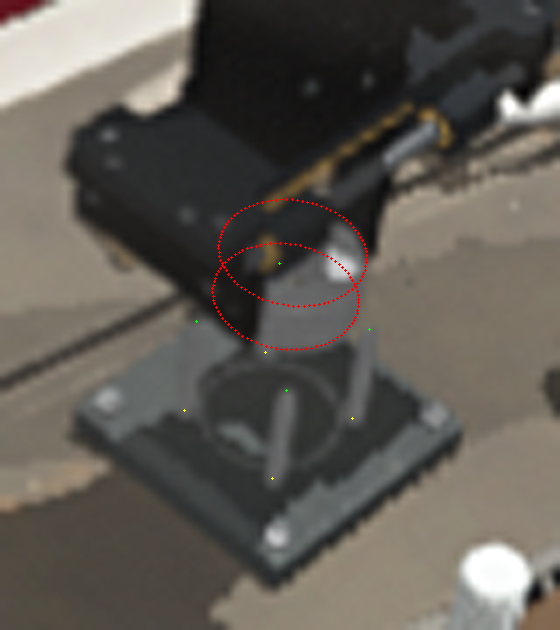

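>>> servo_tool([
  {"ax":0,"ay":0,"az":-0.4,"x":0.1,"y":0.23,"z":0,"grip":1},
  {"ax":0,"ay":0,"az":0,"x":0,"y":0,"z":0.5,"grip":1},
  {"ax":0,"ay":0,"az":0,"x":0,"y":0,"z":0.5,"grip":1},
  {"ax":0,"ay":0,"az":0,"x":0,"y":0,"z":0.5,"grip":1},
  {"ax":0,"ay":0,"az":0,"x":0,"y":0,"z":0.5,"grip":1},
  {"ax":0,"ay":0,"az":0,"x":0,"y":0,"z":0,"grip":1},
  {"ax":0,"ay":0,"az":0,"x":0,"y":0,"z":0,"grip":1},
])

```text
t: 8.3
tool_pos: [0.6373, -0.1112, 0.0723]
tool_rot: [-180.0, -0.0, 99.4]
contact_force: [0.4, -0.1, -1.6]
width: 0.637
finger_force: 35.0
```

```bash
python3 go.py .6368 -.1118 .065 99.3
```

```text
t 8.3 pos [ 0.6373 -0.1112  0.0723] rot [-179.98   -0.     99.4 ] w 55.46 ff 35.0 F [ 0.4 -0.1 -1.6] q7 31
tool d cm [-0.05 -0.05  0.73]
yaw d az 0.1
err rotvec at yaw [-0.02 -0.    0.1 ] d in new frame [-0.05 -0.06  0.73]
```

>>> servo_tool([
  {"ax":0,"ay":0,"az":0,"x":-0.05,"y":-0.05,"z":0.2,"grip":1},
  {"ax":0,"ay":0,"az":0,"x":0,"y":0,"z":0.3,"grip":1},
  {"ax":0,"ay":0,"az":0,"x":0,"y":0,"z":0.3,"grip":1},
  {"ax":0,"ay":0,"az":0,"x":0,"y":0,"z":0.3,"grip":1},
  {"ax":0,"ay":0,"az":0,"x":0,"y":0,"z":0,"grip":1},
])

```text
t: 8.8
tool_pos: [0.6367, -0.1115, 0.0609]
tool_rot: [-180.0, -0.0, 99.4]
contact_force: [0.5, 0.0, -2.1]
width: 0.635
finger_force: 35.0
```

>>> servo_tool([
  {"ax":0,"ay":0,"az":0,"x":0,"y":0,"z":0.7,"grip":1},
  {"ax":0,"ay":0,"az":0,"x":0,"y":0,"z":0.7,"grip":1},
  {"ax":0,"ay":0,"az":0,"x":0,"y":0,"z":0.7,"grip":1},
  {"ax":0,"ay":0,"az":0,"x":0,"y":0,"z":0.7,"grip":1},
  {"ax":0,"ay":0,"az":0,"x":0,"y":0,"z":0.6,"grip":1},
  {"ax":0,"ay":0,"az":0,"x":0,"y":0,"z":0.3,"grip":1},
  {"ax":0,"ay":0,"az":0,"x":0,"y":0,"z":0,"grip":1},
  {"ax":0,"ay":0,"az":0,"x":0,"y":0,"z":0,"grip":1},
])

```text
t: 9.6
tool_pos: [0.637, -0.1117, 0.0246]
tool_rot: [-180.0, -0.0, 99.4]
contact_force: [-0.2, -0.3, -1.6]
width: 0.634
finger_force: 35.0
```

>>> servo_tool([
  {"ax":0,"ay":0,"az":0,"x":0,"y":0,"z":0.15,"grip":1},
  {"ax":0,"ay":0,"az":0,"x":0,"y":0,"z":0.1,"grip":1},
  {"ax":0,"ay":0,"az":0,"x":0,"y":0,"z":0,"grip":1},
])

```text
t: 9.9
tool_pos: [0.6373, -0.1119, 0.0227]
tool_rot: [180.0, 0.0, 99.4]
contact_force: [-0.2, 0.8, 0.7]
width: 0.634
finger_force: 35.0
```

>>> servo_tool([
  {"ax":0,"ay":0,"az":0,"x":0,"y":0,"z":0,"grip":0},
  {"ax":0,"ay":0,"az":0,"x":0,"y":0,"z":0,"grip":0},
  {"ax":0,"ay":0,"az":0,"x":0,"y":0,"z":0,"grip":0},
  {"ax":0,"ay":0,"az":0,"x":0,"y":0,"z":-1.2,"grip":0},
  {"ax":0,"ay":0,"az":0,"x":0,"y":0,"z":-2.5,"grip":0},
  {"ax":0,"ay":0,"az":0,"x":0,"y":0,"z":-2.5,"grip":0},
  {"ax":0,"ay":0,"az":0,"x":0,"y":0,"z":-2,"grip":0},
  {"ax":0,"ay":0,"az":0,"x":2.67,"y":-0.79,"z":0,"grip":0},
  {"ax":0,"ay":0,"az":0,"x":2.67,"y":-0.79,"z":0,"grip":0},
  {"ax":0,"ay":0,"az":0,"x":2.67,"y":-0.79,"z":0,"grip":0},
  {"ax":0,"ay":0,"az":0,"x":2.67,"y":-0.79,"z":0,"grip":0},
  {"ax":0,"ay":0,"az":0,"x":2.67,"y":-0.79,"z":0,"grip":0},
  {"ax":0,"ay":0,"az":0,"x":2.67,"y":-0.79,"z":0,"grip":0},
  {"ax":0,"ay":0,"az":0,"x":0,"y":0,"z":2.5,"grip":0},
  {"ax":0,"ay":0,"az":0,"x":0,"y":0,"z":2.5,"grip":0},
  {"ax":0,"ay":0,"az":0,"x":0,"y":0,"z":2,"grip":0},
  {"ax":0,"ay":0,"az":0,"x":0,"y":0,"z":1.5,"grip":0},
  {"ax":0,"ay":0,"az":0,"x":0,"y":0,"z":0.7,"grip":0},
  {"ax":0,"ay":0,"az":0,"x":0,"y":0,"z":0,"grip":0},
], force=20)

```text
t: 11.8
tool_pos: [0.5637, 0.0383, 0.0117]
tool_rot: [-179.9, 0.0, 99.4]
contact_force: [-0.1, 0.3, 0.1]
width: 1.003
finger_force: 0.0
```

```bash
python3 go.py .564 .0385 .005 99.4
```

```text
t 11.8 pos [0.5637 0.0383 0.0117] rot [-1.7994e+02  1.0000e-02  9.9390e+01] w 87.29 ff 0.0 F [-0.1  0.3  0.1] q7 16
tool d cm [0.01 0.03 0.67]
yaw d az -0.01
err rotvec at yaw [-0.06  0.01 -0.01] d in new frame [0.01 0.03 0.67]
```

>>> servo_tool([
  {"ax":0,"ay":0,"az":0,"x":0,"y":0,"z":0.5,"grip":0},
  {"ax":0,"ay":0,"az":0,"x":0,"y":0,"z":0.25,"grip":0},
  {"ax":0,"ay":0,"az":0,"x":0,"y":0,"z":0,"grip":1},
  {"ax":0,"ay":0,"az":0,"x":0,"y":0,"z":0,"grip":1},
  {"ax":0,"ay":0,"az":0,"x":0,"y":0,"z":0,"grip":1},
  {"ax":0,"ay":0,"az":0,"x":0,"y":0,"z":0,"grip":1},
  {"ax":0,"ay":0,"az":0,"x":0,"y":0,"z":0,"grip":1},
  {"ax":0,"ay":0,"az":0,"x":0,"y":0,"z":0,"grip":1},
])

```text
t: 12.6
tool_pos: [0.5642, 0.0386, 0.0047]
tool_rot: [180.0, -0.0, 99.4]
contact_force: [-0.7, -0.4, 1.3]
width: 0.633
finger_force: 20.0
```

>>> servo_tool([
  {"ax":0,"ay":0,"az":0,"x":0,"y":0,"z":0,"grip":0},
  {"ax":0,"ay":0,"az":0,"x":0,"y":0,"z":0,"grip":0},
  {"ax":0,"ay":0,"az":-7.5,"x":0,"y":0,"z":0,"grip":0},
  {"ax":0,"ay":0,"az":-7.5,"x":0,"y":0,"z":0,"grip":0},
  {"ax":0,"ay":0,"az":-7.5,"x":0,"y":0,"z":0,"grip":0},
  {"ax":0,"ay":0,"az":-7.5,"x":0,"y":0,"z":0,"grip":0},
  {"ax":0,"ay":0,"az":-7.5,"x":0,"y":0,"z":0,"grip":0},
  {"ax":0,"ay":0,"az":-7.5,"x":0,"y":0,"z":0,"grip":0},
  {"ax":0,"ay":0,"az":-7.5,"x":0,"y":0,"z":0,"grip":0},
  {"ax":0,"ay":0,"az":-7.5,"x":0,"y":0,"z":0,"grip":0},
  {"ax":0,"ay":0,"az":-7.5,"x":0,"y":0,"z":0,"grip":0},
  {"ax":0,"ay":0,"az":-7.5,"x":0,"y":0,"z":0,"grip":0},
  {"ax":0,"ay":0,"az":-7.5,"x":0,"y":0,"z":0,"grip":0},
  {"ax":0,"ay":0,"az":-7.5,"x":0,"y":0,"z":0,"grip":0},
  {"ax":0,"ay":0,"az":0,"x":0,"y":0,"z":0,"grip":1},
  {"ax":0,"ay":0,"az":0,"x":0,"y":0,"z":0,"grip":1},
  {"ax":0,"ay":0,"az":0,"x":0,"y":0,"z":0,"grip":1},
  {"ax":0,"ay":0,"az":0,"x":0,"y":0,"z":0,"grip":1},
  {"ax":0,"ay":0,"az":0,"x":0,"y":0,"z":0,"grip":1},
  {"ax":0,"ay":0,"az":0,"x":0,"y":0,"z":0,"grip":1},
])

```text
t: 14.6
tool_pos: [0.564, 0.0387, 0.0045]
tool_rot: [180.0, 0.0, -170.6]
contact_force: [0.2, 0.0, 0.2]
width: 0.634
finger_force: 20.0
```

```bash
python3 go.py .637 -.1118 .095 189.4
```

```text
t 14.6 pos [0.564  0.0387 0.0045] rot [ 179.99    0.   -170.6 ] w 55.12 ff 20.0 F [0.2 0.  0.2] q7 99
tool d cm [ -4.74 -16.04  -9.05]
yaw d az -0.0
err rotvec at yaw [ 0.01  0.   -0.  ] d in new frame [ -4.74 -16.04  -9.05]
```

>>> servo_tool([
  {"ax":0,"ay":0,"az":0,"x":0,"y":0,"z":-1,"grip":1},
  {"ax":0,"ay":0,"az":0,"x":0,"y":0,"z":-2.5,"grip":1},
  {"ax":0,"ay":0,"az":0,"x":0,"y":0,"z":-2.5,"grip":1},
  {"ax":0,"ay":0,"az":0,"x":0,"y":0,"z":-2.5,"grip":1},
  {"ax":0,"ay":0,"az":0,"x":-0.59,"y":-2,"z":0,"grip":1},
  {"ax":0,"ay":0,"az":0,"x":-0.59,"y":-2,"z":0,"grip":1},
  {"ax":0,"ay":0,"az":0,"x":-0.59,"y":-2,"z":0,"grip":1},
  {"ax":0,"ay":0,"az":0,"x":-0.59,"y":-2,"z":0,"grip":1},
  {"ax":0,"ay":0,"az":0,"x":-0.59,"y":-2,"z":0,"grip":1},
  {"ax":0,"ay":0,"az":0,"x":-0.59,"y":-2,"z":0,"grip":1},
  {"ax":0,"ay":0,"az":0,"x":-0.59,"y":-2,"z":0,"grip":1},
  {"ax":0,"ay":0,"az":0,"x":-0.59,"y":-2,"z":0,"grip":1},
  {"ax":0,"ay":0,"az":0,"x":0,"y":0,"z":0,"grip":1},
  {"ax":0,"ay":0,"az":0,"x":0,"y":0,"z":0,"grip":1},
  {"ax":0,"ay":0,"az":0,"x":0,"y":0,"z":0,"grip":1},
], force=35)

```text
t: 16.1
tool_pos: [0.6365, -0.11, 0.0896]
tool_rot: [179.9, -0.0, -170.5]
contact_force: [0.1, -0.9, -1.0]
width: 0.629
finger_force: 35.0
```

```bash
python3 go.py .637 -.1117 .06 189.4
```

```text
t 16.1 pos [ 0.6365 -0.11    0.0896] rot [ 1.7993e+02 -1.0000e-02 -1.7052e+02] w 54.71 ff 35.0 F [ 0.1 -0.9 -1. ] q7 115
tool d cm [-0.02 -0.18  2.96]
yaw d az 0.08
err rotvec at yaw [ 0.07 -0.01  0.08] d in new frame [-0.02 -0.18  2.96]
```

>>> servo_tool([
  {"ax":0,"ay":0,"az":0,"x":-0.02,"y":-0.14,"z":0.4,"grip":1},
  {"ax":0,"ay":0,"az":0,"x":0,"y":0,"z":0.5,"grip":1},
  {"ax":0,"ay":0,"az":0,"x":0,"y":0,"z":0.5,"grip":1},
  {"ax":0,"ay":0,"az":0,"x":0,"y":0,"z":0.4,"grip":1},
  {"ax":0,"ay":0,"az":0,"x":0,"y":0,"z":0.3,"grip":1},
  {"ax":0,"ay":0,"az":0,"x":0,"y":0,"z":0,"grip":1},
  {"ax":0,"ay":0,"az":0,"x":0,"y":0,"z":0,"grip":1},
])

```text
t: 16.8
tool_pos: [0.6372, -0.1129, 0.0685]
tool_rot: [180.0, 0.0, -170.6]
contact_force: [0.7, -0.5, -1.0]
width: 0.629
finger_force: 35.0
```

```bash
python3 go.py .637 -.1117 .0435 189.4
```

```text
t 16.8 pos [ 0.6372 -0.1129  0.0685] rot [ 180.      0.   -170.59] w 54.76 ff 35.0 F [ 0.7 -0.5 -1. ] q7 115
tool d cm [-0.    0.13  2.5 ]
yaw d az 0.01
err rotvec at yaw [0.   0.   0.01] d in new frame [-0.    0.13  2.5 ]
```

>>> servo_tool([
  {"ax":0,"ay":0,"az":0,"x":0,"y":0.07,"z":0.3,"grip":1},
  {"ax":0,"ay":0,"az":0,"x":0,"y":0,"z":0.4,"grip":1},
  {"ax":0,"ay":0,"az":0,"x":0,"y":0,"z":0.4,"grip":1},
  {"ax":0,"ay":0,"az":0,"x":0,"y":0,"z":0.4,"grip":1},
  {"ax":0,"ay":0,"az":0,"x":0,"y":0,"z":0,"grip":1},
  {"ax":0,"ay":0,"az":0,"x":0,"y":0,"z":0,"grip":1},
])

```text
t: 17.4
tool_pos: [0.6369, -0.1122, 0.0533]
tool_rot: [180.0, -0.0, -170.6]
contact_force: [0.7, -0.1, -0.7]
width: 0.632
finger_force: 35.0
```

>>> servo_tool([
  {"ax":0,"ay":0,"az":0,"x":0,"y":0,"z":0.4,"grip":1},
  {"ax":0,"ay":0,"az":0,"x":0,"y":0,"z":0.3,"grip":1},
  {"ax":0,"ay":0,"az":0,"x":0,"y":0,"z":0.25,"grip":1},
  {"ax":0,"ay":0,"az":0,"x":0,"y":0,"z":0.1,"grip":1},
  {"ax":0,"ay":0,"az":0,"x":0,"y":0,"z":0,"grip":1},
])

```text
t: 17.9
tool_pos: [0.6372, -0.112, 0.0436]
tool_rot: [180.0, 0.0, -170.6]
contact_force: [-0.7, 1.4, 2.8]
width: 0.627
finger_force: 35.0
```

>>> servo_tool([
  {"ax":0,"ay":0,"az":0,"x":0,"y":0,"z":0,"grip":0},
  {"ax":0,"ay":0,"az":0,"x":0,"y":0,"z":0,"grip":0},
  {"ax":0,"ay":0,"az":0,"x":0,"y":0,"z":0,"grip":0},
  {"ax":0,"ay":0,"az":0,"x":0,"y":0,"z":-1.5,"grip":0},
  {"ax":0,"ay":0,"az":0,"x":0,"y":0,"z":-2.5,"grip":0},
  {"ax":0,"ay":0,"az":0,"x":0,"y":0,"z":-2.5,"grip":0},
  {"ax":0,"ay":0,"az":0,"x":2.23,"y":1.465,"z":0,"grip":0},
  {"ax":0,"ay":0,"az":0,"x":2.23,"y":1.465,"z":0,"grip":0},
  {"ax":0,"ay":0,"az":0,"x":2.23,"y":1.465,"z":0,"grip":0},
  {"ax":0,"ay":0,"az":0,"x":2.23,"y":1.465,"z":0,"grip":0},
  {"ax":0,"ay":0,"az":0,"x":2.23,"y":1.465,"z":0,"grip":0},
  {"ax":0,"ay":0,"az":0,"x":2.23,"y":1.465,"z":0,"grip":0},
  {"ax":0,"ay":0,"az":0,"x":2.23,"y":1.465,"z":0,"grip":0},
  {"ax":0,"ay":0,"az":0,"x":2.23,"y":1.465,"z":0,"grip":0},
  {"ax":0,"ay":0,"az":0,"x":0,"y":0,"z":2.5,"grip":0},
  {"ax":0,"ay":0,"az":0,"x":0,"y":0,"z":2.5,"grip":0},
  {"ax":0,"ay":0,"az":0,"x":0,"y":0,"z":2.5,"grip":0},
  {"ax":0,"ay":0,"az":0,"x":0,"y":0,"z":1.5,"grip":0},
  {"ax":0,"ay":0,"az":0,"x":0,"y":0,"z":0,"grip":0},
  {"ax":0,"ay":0,"az":0,"x":0,"y":0,"z":0,"grip":0},
], force=20)

```text
t: 19.9
tool_pos: [0.4425, -0.026, 0.019]
tool_rot: [-180.0, 0.1, -170.6]
contact_force: [0.4, 0.1, 0.4]
width: 1.003
finger_force: 0.0
```

```bash
python3 go.py .442 -.0255 .004 189.4
```

```text
t 19.9 pos [ 0.4425 -0.026   0.019 ] rot [-1.7999e+02  6.0000e-02 -1.7061e+02] w 87.25 ff 0.0 F [0.4 0.1 0.4] q7 102
tool d cm [0.04 0.06 1.5 ]
yaw d az -0.01
err rotvec at yaw [-0.01  0.06 -0.01] d in new frame [0.04 0.06 1.5 ]
```

>>> servo_tool([
  {"ax":0,"ay":0,"az":0,"x":0.04,"y":0,"z":0.8,"grip":0},
  {"ax":0,"ay":0,"az":0,"x":0,"y":0,"z":0.7,"grip":0},
  {"ax":0,"ay":0,"az":0,"x":0,"y":0,"z":0,"grip":1},
  {"ax":0,"ay":0,"az":0,"x":0,"y":0,"z":0,"grip":1},
  {"ax":0,"ay":0,"az":0,"x":0,"y":0,"z":0,"grip":1},
  {"ax":0,"ay":0,"az":0,"x":0,"y":0,"z":0,"grip":1},
  {"ax":0,"ay":0,"az":0,"x":0,"y":0,"z":0,"grip":1},
  {"ax":0,"ay":0,"az":0,"x":0,"y":0,"z":0,"grip":1},
])

```text
t: 20.7
tool_pos: [0.4416, -0.0257, 0.0032]
tool_rot: [180.0, 0.0, -170.6]
contact_force: [0.4, 0.3, 1.1]
width: 0.633
finger_force: 20.0
```

>>> servo_tool([
  {"ax":0,"ay":0,"az":0,"x":0,"y":0,"z":0,"grip":0},
  {"ax":0,"ay":0,"az":0,"x":0,"y":0,"z":0,"grip":0},
  {"ax":0,"ay":0,"az":7.5,"x":0,"y":0,"z":0,"grip":0},
  {"ax":0,"ay":0,"az":7.5,"x":0,"y":0,"z":0,"grip":0},
  {"ax":0,"ay":0,"az":7.5,"x":0,"y":0,"z":0,"grip":0},
  {"ax":0,"ay":0,"az":7.5,"x":0,"y":0,"z":0,"grip":0},
  {"ax":0,"ay":0,"az":7.5,"x":0,"y":0,"z":0,"grip":0},
  {"ax":0,"ay":0,"az":7.5,"x":0,"y":0,"z":0,"grip":0},
  {"ax":0,"ay":0,"az":7.5,"x":0,"y":0,"z":0,"grip":0},
  {"ax":0,"ay":0,"az":7.5,"x":0,"y":0,"z":0,"grip":0},
  {"ax":0,"ay":0,"az":7.5,"x":0,"y":0,"z":0,"grip":0},
  {"ax":0,"ay":0,"az":7.5,"x":0,"y":0,"z":0,"grip":0},
  {"ax":0,"ay":0,"az":7.5,"x":0,"y":0,"z":0,"grip":0},
  {"ax":0,"ay":0,"az":7.5,"x":0,"y":0,"z":0,"grip":0},
  {"ax":0,"ay":0,"az":0,"x":0,"y":0,"z":0,"grip":1},
  {"ax":0,"ay":0,"az":0,"x":0,"y":0,"z":0,"grip":1},
  {"ax":0,"ay":0,"az":0,"x":0,"y":0,"z":0,"grip":1},
  {"ax":0,"ay":0,"az":0,"x":0,"y":0,"z":0,"grip":1},
  {"ax":0,"ay":0,"az":0,"x":0,"y":0,"z":0,"grip":1},
  {"ax":0,"ay":0,"az":0,"x":0,"y":0,"z":0,"grip":1},
])

```text
t: 22.7
tool_pos: [0.4417, -0.0258, 0.0031]
tool_rot: [180.0, 0.0, 99.4]
contact_force: [0.6, -0.7, -0.9]
width: 0.635
finger_force: 20.0
```

```bash
python3 go.py .637 -.1117 .095 99.4
```

```text
t 22.7 pos [ 0.4417 -0.0258  0.0031] rot [179.98   0.    99.44] w 55.25 ff 20.0 F [ 0.6 -0.7 -0.9] q7 14
tool d cm [-11.67  17.87  -9.18]
yaw d az 0.04
err rotvec at yaw [0.02 0.   0.04] d in new frame [-11.66  17.87  -9.19]
```

>>> servo_tool([
  {"ax":0,"ay":0,"az":0,"x":0,"y":0,"z":-1,"grip":1},
  {"ax":0,"ay":0,"az":0,"x":0,"y":0,"z":-2.5,"grip":1},
  {"ax":0,"ay":0,"az":0,"x":0,"y":0,"z":-2.5,"grip":1},
  {"ax":0,"ay":0,"az":0,"x":0,"y":0,"z":-2.5,"grip":1},
  {"ax":0,"ay":0,"az":0,"x":-1.3,"y":1.985,"z":0,"grip":1},
  {"ax":0,"ay":0,"az":0,"x":-1.3,"y":1.985,"z":0,"grip":1},
  {"ax":0,"ay":0,"az":0,"x":-1.3,"y":1.985,"z":0,"grip":1},
  {"ax":0,"ay":0,"az":0,"x":-1.3,"y":1.985,"z":0,"grip":1},
  {"ax":0,"ay":0,"az":0,"x":-1.3,"y":1.985,"z":0,"grip":1},
  {"ax":0,"ay":0,"az":0,"x":-1.3,"y":1.985,"z":0,"grip":1},
  {"ax":0,"ay":0,"az":0,"x":-1.3,"y":1.985,"z":0,"grip":1},
  {"ax":0,"ay":0,"az":0,"x":-1.3,"y":1.985,"z":0,"grip":1},
  {"ax":0,"ay":0,"az":0,"x":-1.3,"y":1.985,"z":0,"grip":1},
  {"ax":0,"ay":0,"az":0,"x":0,"y":0,"z":0,"grip":1},
  {"ax":0,"ay":0,"az":0,"x":0,"y":0,"z":0,"grip":1},
  {"ax":0,"ay":0,"az":0,"x":0,"y":0,"z":0,"grip":1},
  {"ax":0,"ay":0,"az":0,"x":0,"y":0,"z":0,"grip":1},
], force=35)

```text
t: 24.4
tool_pos: [0.6361, -0.1114, 0.0882]
tool_rot: [-180.0, -0.0, 99.4]
contact_force: [0.3, -0.4, -2.1]
width: 0.628
finger_force: 35.0
```

```bash
python3 go.py .637 -.1117 .07 99.4
```

```text
t 24.4 pos [ 0.6361 -0.1114  0.0882] rot [-1.7998e+02 -5.0000e-02  9.9440e+01] w 54.61 ff 35.0 F [ 0.3 -0.4 -2.1] q7 28
tool d cm [-0.04  0.08  1.82]
yaw d az 0.04
err rotvec at yaw [-0.02 -0.05  0.04] d in new frame [-0.04  0.08  1.82]
```

>>> servo_tool([
  {"ax":0,"ay":0,"az":0,"x":-0.02,"y":0.06,"z":0.5,"grip":1},
  {"ax":0,"ay":0,"az":0,"x":0,"y":0,"z":0.5,"grip":1},
  {"ax":0,"ay":0,"az":0,"x":0,"y":0,"z":0.5,"grip":1},
  {"ax":0,"ay":0,"az":0,"x":0,"y":0,"z":0.5,"grip":1},
  {"ax":0,"ay":0,"az":0,"x":0,"y":0,"z":0.3,"grip":1},
  {"ax":0,"ay":0,"az":0,"x":0,"y":0,"z":0,"grip":1},
  {"ax":0,"ay":0,"az":0,"x":0,"y":0,"z":0,"grip":1},
  {"ax":0,"ay":0,"az":0,"x":0,"y":0,"z":0,"grip":1},
])

```text
t: 25.2
tool_pos: [0.6377, -0.1122, 0.0653]
tool_rot: [180.0, 0.0, 99.4]
contact_force: [0.4, -0.5, -1.5]
width: 0.627
finger_force: 35.0
```

Down 11 mm to seat.

>>> servo_tool([
  {"ax":0,"ay":0,"az":0,"x":0.02,"y":-0.03,"z":0.3,"grip":1},
  {"ax":0,"ay":0,"az":0,"x":0,"y":0,"z":0.3,"grip":1},
  {"ax":0,"ay":0,"az":0,"x":0,"y":0,"z":0.3,"grip":1},
  {"ax":0,"ay":0,"az":0,"x":0,"y":0,"z":0.25,"grip":1},
  {"ax":0,"ay":0,"az":0,"x":0,"y":0,"z":0,"grip":1},
  {"ax":0,"ay":0,"az":0,"x":0,"y":0,"z":0,"grip":1},
])

```text
t: 25.8
tool_pos: [0.6371, -0.1119, 0.0541]
tool_rot: [-180.0, -0.0, 99.4]
contact_force: [-3.0, 0.7, 5.0]
width: 0.632
finger_force: 35.0
```

>>> servo_tool([
  {"ax":0,"ay":0,"az":0,"x":0,"y":0,"z":0,"grip":0},
  {"ax":0,"ay":0,"az":0,"x":0,"y":0,"z":0,"grip":0},
  {"ax":0,"ay":0,"az":0,"x":0,"y":0,"z":0,"grip":0},
  {"ax":0,"ay":0,"az":0,"x":0,"y":0,"z":-1.5,"grip":0},
  {"ax":0,"ay":0,"az":0,"x":0,"y":0,"z":-3.5,"grip":0},
  {"ax":0,"ay":0,"az":0,"x":2,"y":0,"z":-3.5,"grip":0},
  {"ax":0,"ay":0,"az":0,"x":3.5,"y":0,"z":-3.5,"grip":0},
  {"ax":0,"ay":0,"az":0,"x":3.5,"y":0,"z":-3.5,"grip":0},
  {"ax":0,"ay":0,"az":0,"x":3.5,"y":0,"z":-1,"grip":0},
  {"ax":0,"ay":0,"az":0,"x":3.5,"y":0,"z":0,"grip":0},
  {"ax":0,"ay":0,"az":0,"x":3.5,"y":0,"z":0,"grip":0},
  {"ax":0,"ay":0,"az":0,"x":3.5,"y":0,"z":0,"grip":0},
  {"ax":0,"ay":0,"az":0,"x":0,"y":0,"z":0,"grip":0},
], force=20)

```text
t: 27.1
tool_pos: [0.5984, 0.1225, 0.2194]
tool_rot: [179.9, -0.2, 100.0]
contact_force: [0.2, 0.3, 0.1]
width: 1.0
finger_force: 0.0
```

```bash
python3 go.py .5495 -.3095 .215
python3 - <<'E'
from h import *
out=[]
for n in P:
    im=viewer.capture(n); np.save(f"pics/{n}2.npy",im); g=gray(im)
    print("cap",n,*fitring(g,n,[.637,-.112],.061,.028,None,span=.006))
    print("grip",n,*fitring(g,n,[.55,-.31],.18,.011,None,span=.008,d=.002))
    for X in([.637,-.112,.061],[.55,-.31,.18]):
        c=np.round(proj(n,X)[0]).astype(int); print(n,c-20); out.append(cv2.resize(im[c[1]-20:c[1]+20,c[0]-20:c[0]+20],None,fx=7,fy=7,interpolation=cv2.INTER_CUBIC))
a=np.vstack([np.hstack(out[:2]),np.hstack(out[2:])]); cv2.imwrite("pics/c2.png",a[:,:,::-1])
E
```

```text
t 27.1 pos [0.5984 0.1225 0.2194] rot [179.95  -0.23  99.95] w 86.99 ff 0.0 F [0.2 0.3 0.1] q7 1
tool d cm [-41.71 -12.29   0.26]
cap scene [ 0.63553467 -0.11452051] 57.38457107543945
grip scene [ 0.55127324 -0.31027835] 57.31085205078125
scene [298 181]
scene [328 215]
cap top [ 0.63575843 -0.11268401] 59.085567474365234
grip top [ 0.54992695 -0.30917274] 56.82146453857422
top [260 135]
top [346 158]
```

View pics/c2.png

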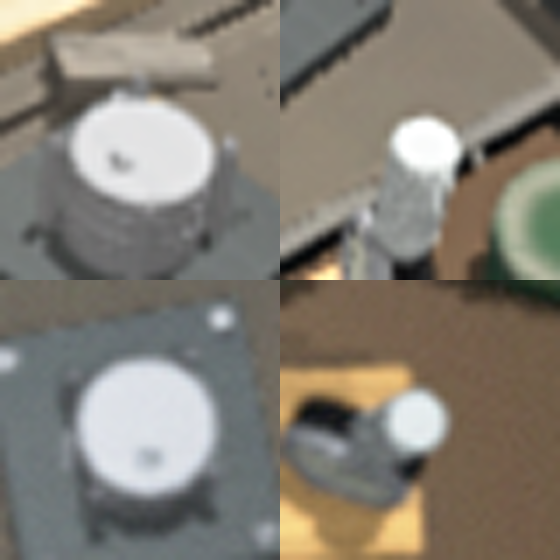

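```bash
python3 - <<'E'
from h import *
for n,u,c in(("scene",(298+121.5/7-.5,181+160.5/7-.5),(.63553,-.11452)),("top",(260+149.5/7-.5,135+177.5/7-.5),(.63576,-.11268))):
    d=unproj(n,u,.061)[:2]-c; print(n,d,np.linalg.norm(d),np.degrees(np.arctan2(d[1],d[0])))
E
python3 go.py .5515 -.308 .215 99.4
```

```text
scene [-0.01041769  0.00023208] 0.010420276031203199 178.72381817983344
top [-0.01234524 -0.00076055] 0.012368646503139697 -176.47463675397623
t 27.2 pos [0.5996 0.1157 0.2194] rot [1.7994e+02 1.0000e-02 9.9530e+01] w 86.87 ff 0.0 F [-0.2 -1.1  0.8] q7 1
tool d cm [-40.99 -11.76   0.44]
yaw d az 0.13
err rotvec at yaw [0.06 0.01 0.13] d in new frame [-41.02 -11.67   0.44]
```

>>> servo_tool([
  {"ax":0,"ay":0,"az":0,"x":-2.4,"y":-0.7,"z":0,"grip":0},
  {"ax":0,"ay":0,"az":0,"x":-3.2,"y":-0.91,"z":0,"grip":0},
  {"ax":0,"ay":0,"az":0,"x":-3.2,"y":-0.91,"z":0,"grip":0},
  {"ax":0,"ay":0,"az":0,"x":-3.2,"y":-0.91,"z":0,"grip":0},
  {"ax":0,"ay":0,"az":0,"x":-3.2,"y":-0.91,"z":0,"grip":0},
  {"ax":0,"ay":0,"az":0,"x":-3.2,"y":-0.91,"z":0,"grip":0},
  {"ax":0,"ay":0,"az":0,"x":-3.2,"y":-0.91,"z":0,"grip":0},
  {"ax":0,"ay":0,"az":0,"x":-3.2,"y":-0.91,"z":0,"grip":0},
  {"ax":0,"ay":0,"az":0,"x":-3.2,"y":-0.91,"z":0,"grip":0},
  {"ax":0,"ay":0,"az":0,"x":-3.2,"y":-0.91,"z":0,"grip":0},
  {"ax":0,"ay":0,"az":0,"x":-3.2,"y":-0.91,"z":0,"grip":0},
  {"ax":0,"ay":0,"az":0,"x":-3.2,"y":-0.91,"z":0,"grip":0},
  {"ax":0,"ay":0,"az":0,"x":-2.4,"y":-0.7,"z":0,"grip":0},
  {"ax":0,"ay":0,"az":0,"x":-1,"y":-0.3,"z":0,"grip":0},
  {"ax":0,"ay":0,"az":0,"x":0,"y":0,"z":0,"grip":0},
  {"ax":0,"ay":0,"az":0,"x":0,"y":0,"z":0,"grip":0},
  {"ax":0,"ay":0,"az":0,"x":0,"y":0,"z":0,"grip":0},
])

```text
t: 28.9
tool_pos: [0.5518, -0.3068, 0.2185]
tool_rot: [180.0, -0.1, 99.5]
contact_force: [-0.5, 0.4, 0.4]
width: 0.998
finger_force: 0.0
```

```bash
python3 go.py .5515 -.308 .139 99.4
```

```text
t 28.9 pos [ 0.5518 -0.3068  0.2185] rot [ 1.7997e+02 -7.0000e-02  9.9550e+01] w 86.83 ff 0.0 F [-0.5  0.4  0.4] q7 46
tool d cm [-0.12 -0.06  7.95]
yaw d az 0.15
err rotvec at yaw [ 0.03 -0.07  0.15] d in new frame [-0.11 -0.05  7.95]
```

>>> servo_tool([
  {"ax":0,"ay":0,"az":0,"x":-0.11,"y":-0.05,"z":2,"grip":0},
  {"ax":0,"ay":0,"az":0,"x":0,"y":0,"z":2,"grip":0},
  {"ax":0,"ay":0,"az":0,"x":0,"y":0,"z":2,"grip":0},
  {"ax":0,"ay":0,"az":0,"x":0,"y":0,"z":1.3,"grip":0},
  {"ax":0,"ay":0,"az":0,"x":0,"y":0,"z":0.6,"grip":0.4},
  {"ax":0,"ay":0,"az":0,"x":0,"y":0,"z":0,"grip":0.55},
  {"ax":0,"ay":0,"az":0,"x":0,"y":0,"z":0,"grip":1},
  {"ax":0,"ay":0,"az":0,"x":0,"y":0,"z":0,"grip":1},
  {"ax":0,"ay":0,"az":0,"x":0,"y":0,"z":0,"grip":1},
  {"ax":0,"ay":0,"az":0,"x":0,"y":0,"z":0,"grip":1},
  {"ax":0,"ay":0,"az":0,"x":0,"y":0,"z":0,"grip":1},
  {"ax":0,"ay":0,"az":0,"x":0,"y":0,"z":0,"grip":1},
], force=10)

```text
t: 30.1
tool_pos: [0.5508, -0.3099, 0.1397]
tool_rot: [180.0, -0.0, 99.4]
contact_force: [0.4, -0.5, 0.4]
width: 0.354
finger_force: 0.0
```

```bash
python3 go.py
```

```text
t 30.1 pos [ 0.5508 -0.3099  0.1397] rot [179.99  -0.    99.41] w 30.84 ff 0.0 F [ 0.4 -0.5  0.4] q7 48
```

>>> servo_tool([
  {"ax":0,"ay":0,"az":0,"x":0.1,"y":0,"z":0,"grip":1},
  {"ax":0,"ay":0,"az":0,"x":0,"y":0,"z":0,"grip":1},
  {"ax":0,"ay":0,"az":0,"x":0,"y":0,"z":0,"grip":1},
  {"ax":0,"ay":0,"az":0,"x":0,"y":0,"z":0,"grip":1},
  {"ax":0,"ay":0,"az":0,"x":0,"y":0,"z":0,"grip":1},
])

```text
t: 30.6
tool_pos: [0.5506, -0.3089, 0.1396]
tool_rot: [180.0, -0.0, 99.4]
contact_force: [0.7, 0.1, 0.5]
width: 0.252
finger_force: 10.0
```

```bash
python3 go.py
```

```text
t 30.6 pos [ 0.5506 -0.3089  0.1396] rot [179.99  -0.    99.41] w 21.92 ff 9.99 F [0.7 0.1 0.5] q7 48
```

>>> servo_tool([
  {"ax":0,"ay":0,"az":0,"x":0,"y":0,"z":0,"grip":1},
  {"ax":0,"ay":0,"az":0,"x":0,"y":0,"z":0,"grip":1},
  {"ax":0,"ay":0,"az":0,"x":0,"y":0,"z":-0.6,"grip":1},
  {"ax":0,"ay":0,"az":0,"x":0,"y":0,"z":-1,"grip":1},
  {"ax":0,"ay":0,"az":0,"x":0,"y":0,"z":-1.5,"grip":1},
  {"ax":0,"ay":0,"az":0,"x":0,"y":0,"z":-1.5,"grip":1},
  {"ax":0,"ay":0,"az":0,"x":0,"y":0,"z":-1.5,"grip":1},
  {"ax":0,"ay":0,"az":0,"x":0,"y":0,"z":-1.5,"grip":1},
  {"ax":0,"ay":0,"az":0,"x":0,"y":0,"z":0,"grip":1},
  {"ax":0,"ay":0,"az":0,"x":0,"y":0,"z":0,"grip":1},
], force=30)

```text
t: 31.6
tool_pos: [0.5507, -0.309, 0.2159]
tool_rot: [180.0, 0.0, 99.4]
contact_force: [-0.1, 0.7, -2.6]
width: 0.249
finger_force: 30.0
```

```bash
python3 go.py .624 -.1123 .215 99.4
```

```text
t 31.6 pos [ 0.5507 -0.309   0.2159] rot [1.7996e+02 1.0000e-02 9.9410e+01] w 21.64 ff 29.98 F [-0.1  0.7 -2.6] q7 46
tool d cm [18.21 10.45  0.1 ]
yaw d az 0.01
err rotvec at yaw [0.04 0.01 0.01] d in new frame [18.21 10.45  0.09]
```

>>> servo_tool([
  {"ax":0,"ay":0,"az":0,"x":0.6,"y":0.35,"z":0,"grip":1},
  {"ax":0,"ay":0,"az":0,"x":1.4,"y":0.8,"z":0,"grip":1},
  {"ax":0,"ay":0,"az":0,"x":1.8,"y":1.03,"z":0,"grip":1},
  {"ax":0,"ay":0,"az":0,"x":1.8,"y":1.03,"z":0,"grip":1},
  {"ax":0,"ay":0,"az":0,"x":1.8,"y":1.03,"z":0,"grip":1},
  {"ax":0,"ay":0,"az":0,"x":1.8,"y":1.03,"z":0,"grip":1},
  {"ax":0,"ay":0,"az":0,"x":1.8,"y":1.03,"z":0,"grip":1},
  {"ax":0,"ay":0,"az":0,"x":1.8,"y":1.03,"z":0,"grip":1},
  {"ax":0,"ay":0,"az":0,"x":1.8,"y":1.03,"z":0,"grip":1},
  {"ax":0,"ay":0,"az":0,"x":1.8,"y":1.03,"z":0,"grip":1},
  {"ax":0,"ay":0,"az":0,"x":1.2,"y":0.7,"z":0,"grip":1},
  {"ax":0,"ay":0,"az":0,"x":0.6,"y":0.36,"z":0,"grip":1},
  {"ax":0,"ay":0,"az":0,"x":0,"y":0,"z":0,"grip":1},
  {"ax":0,"ay":0,"az":0,"x":0,"y":0,"z":0,"grip":1},
  {"ax":0,"ay":0,"az":0,"x":0,"y":0,"z":0,"grip":1},
  {"ax":0,"ay":0,"az":0,"x":0,"y":0,"z":0,"grip":1},
  {"ax":0,"ay":0,"az":0,"x":0,"y":0,"z":0,"grip":1},
  {"ax":0,"ay":0,"az":0,"x":0,"y":0,"z":0,"grip":1},
])

```text
t: 33.4
tool_pos: [0.6238, -0.1127, 0.2156]
tool_rot: [180.0, -0.0, 99.4]
contact_force: [0.3, 0.4, -2.6]
width: 0.244
finger_force: 30.0
```

```bash
python3 go.py .624 -.1123 .19 99.4
python3 - <<'E'
from h import *
n="scene"; im=viewer.capture(n); np.save("pics/scene3.npy",im)
from cell import manip
p=np.array(manip.sense()["tool_pos"]); tip=p-[0,0,.1226]
o=np.array([283,140]); k=8; a=cv2.resize(im[140:215,283:363],None,fx=k,fy=k,interpolation=cv2.INTER_CUBIC)
for X,c in((tip,(255,0,0)),([.624,-.1123,.061],(0,255,0)),([.637,-.1118,.061],(255,255,0)),([*tip[:2],.061],(255,0,255))):
    q=(proj(n,X)[0]-o+.5)*k; print(q); cv2.circle(a,tuple(int(v) for v in q),2,c,-1)
cv2.imwrite("pics/g3.png",a[:,:,::-1])
E
```

```text
t 33.4 pos [ 0.6238 -0.1127  0.2156] rot [179.99  -0.    99.37] w 21.23 ff 29.98 F [ 0.3  0.4 -2.6] q7 26
tool d cm [0.03 0.02 2.56]
yaw d az -0.03
err rotvec at yaw [ 0.01 -0.   -0.03] d in new frame [0.03 0.02 2.56]
[262.72053332 444.70312503]
[252.65850385 509.0833604 ]
[281.75518196 492.96561719]
[252.79590004 509.68778298]
```

View pics/g3.png

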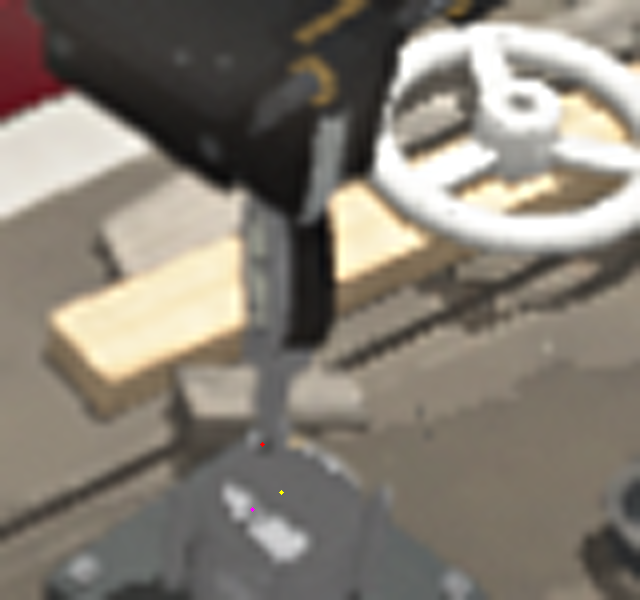

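>>> servo_tool([
  {"ax":0,"ay":0,"az":0,"x":0.02,"y":0.02,"z":0.5,"grip":1},
  {"ax":0,"ay":0,"az":0,"x":0,"y":0,"z":0.7,"grip":1},
  {"ax":0,"ay":0,"az":0,"x":0,"y":0,"z":0.7,"grip":1},
  {"ax":0,"ay":0,"az":0,"x":0,"y":0,"z":0.5,"grip":1},
  {"ax":0,"ay":0,"az":0,"x":0,"y":0,"z":0.3,"grip":1},
  {"ax":0,"ay":0,"az":0,"x":0,"y":0,"z":0.2,"grip":1},
  {"ax":0,"ay":0,"az":0,"x":0,"y":0,"z":0,"grip":1},
  {"ax":0,"ay":0,"az":0,"x":0,"y":0,"z":0,"grip":1},
  {"ax":0,"ay":0,"az":0,"x":0,"y":0,"z":0,"grip":1},
])

```text
t: 34.35
tool_pos: [0.6243, -0.1121, 0.1869]
tool_rot: [180.0, 0.0, 99.4]
contact_force: [-0.6, 0.7, -2.6]
width: 0.244
finger_force: 30.0
```

Run:
```python
from cell import manip,viewer
import numpy as np
f=[]
for _ in range(4): viewer.capture("scene"); s=manip.sense(); f.append(np.r_[s["tool_pos"],s["contact_force"]])
print(np.mean(f,0).round(4)); print(np.std(f,0).round(4))
```

```text
[ 0.6242 -0.1121  0.1868  0.0896 -0.1142 -2.2913]
[0.000e+00 0.000e+00 1.000e-04 5.739e-01 2.994e-01 2.694e-01]
```

>>> servo_tool([
  {"ax":0,"ay":0,"az":0,"x":0,"y":0,"z":0.2,"grip":1},
  {"ax":0,"ay":0,"az":0,"x":0,"y":0,"z":0.15,"grip":1},
  {"ax":0,"ay":0,"az":0,"x":0,"y":0,"z":0.15,"grip":1},
  {"ax":0,"ay":0,"az":0,"x":0,"y":0,"z":0.1,"grip":1},
  {"ax":0,"ay":0,"az":0,"x":0,"y":0,"z":0.1,"grip":1},
  {"ax":0,"ay":0,"az":0,"x":0,"y":0,"z":0,"grip":1},
  {"ax":0,"ay":0,"az":0,"x":0,"y":0,"z":0,"grip":1},
])

```text
t: 35.25
tool_pos: [0.6242, -0.1121, 0.1798]
tool_rot: [180.0, 0.0, 99.4]
contact_force: [0.1, -0.1, 0.2]
width: 0.244
finger_force: 30.0
```

```bash
cat > fm.py <<'E'
from cell import manip,viewer
import numpy as np
f=[]
for _ in range(6): viewer.capture("scene"); s=manip.sense(); f.append(np.r_[s["tool_pos"],s["contact_force"]])
print(s["t"],s["finger_force"],np.mean(f,0).round(4),np.std(f,0).round(4))
E
python3 fm.py
```

```text
35.55 29.983049710281193 [ 0.6242 -0.1121  0.1797 -0.4838  0.1175  0.6924] [0.     0.     0.     0.1203 0.4298 0.3564]
```

>>> servo_tool([
  {"ax":0,"ay":0,"az":0,"x":0,"y":0,"z":0.06,"grip":1},
  {"ax":0,"ay":0,"az":0,"x":0,"y":0,"z":0.05,"grip":1},
  {"ax":0,"ay":0,"az":0,"x":0,"y":0,"z":0,"grip":1},
  {"ax":0,"ay":0,"az":0,"x":0,"y":0,"z":0,"grip":1},
  {"ax":0,"ay":0,"az":0,"x":0,"y":0,"z":0,"grip":1},
  {"ax":0,"ay":0,"az":0,"x":0,"y":0,"z":0,"grip":1},
])

```text
t: 36.15
tool_pos: [0.6242, -0.112, 0.1785]
tool_rot: [180.0, -0.0, 99.4]
contact_force: [0.5, 0.3, 1.7]
width: 0.245
finger_force: 30.0
```

```bash
python3 fm.py
python3 - <<'E'
from h import *
n="scene"; im=viewer.capture(n)
a=cv2.resize(im[150:220,283:353],None,fx=8,fy=8,interpolation=cv2.INTER_CUBIC); a=np.clip(a.astype(float)*1.6,0,255).astype(np.uint8)
q=(np.array([314.86,203.43])-[283,150]+.5)*8; print("mark seen at",q); cv2.imwrite("pics/g4.png",a[:,:,::-1])
E
```

```text
36.45 29.982091770507395 [ 0.6242 -0.112   0.1785  0.1335 -0.1628  1.6355] [0.     0.     0.     0.5717 0.4326 0.5463]
mark seen at [258.88 431.44]
```

View pics/g4.png

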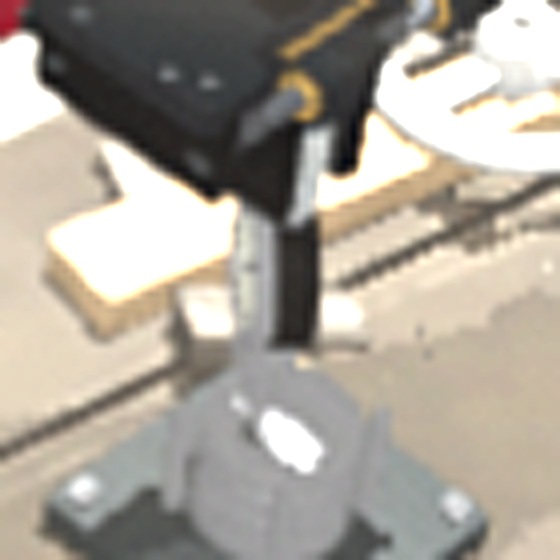

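```bash
python3 -c "
from cell import manip
print(manip.job_done())"
```

```text
the job is handed in; nothing more can be done
None
```

I stacked the pack in the nest (housing, spacer, cap with the mark up) and handed the job in at about 36.5 s, with the gauge gripped upright on the punch mark. By my estimate the plunger was about 5 mm in at roughly 4 N; the hand-in gave no verdict.

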